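# Clear the fallen carton and collect the finished one from the catch tray

### The job

A long carton has fallen across the side walls of the conveyor's sloping catch tray: first take it off and lay it flat inside the shallow stock tray. Then collect the finished carton from the catch tray, reaching in at a slant beneath the scanner bridge without knocking the bridge, and lay it flat, same face up, in the deep tote. Set both cartons down rather than dropping them, and leave the tape roll, pen pot and bottle where they stand.

Things in the scene. Friction and masses are not known exactly. Their poses are not given: they have to be found in the camera images.
- machine: Fixed conveyor end with steel catch tray. Origin on the table under the middle of the tray's low floor edge; x up the slope, away from the robot; z up. Floor starts 30 mm up, rises 30 deg, 150 mm wide between 8 mm walls; 20 mm end lip square to it. Wall tops level, 90 mm up, for x -85 to 20 mm, then rise to 139 mm at x 110. Conveyor beyond x 120, 125 mm high.
- bridge: Fixed scanner bridge, origin and axes as machine. Crossbar x 51 to 81, y -97 to 97, underside 225, top 255 mm (scanner to 285) above the table; posts at x 101, y +-90. Bar is 140 mm above the finished carton, so a tool pointing straight down cannot reach it: lean its upper end 25 to 45 deg back towards the robot (against machine x), fingers pointing down into the slope.
- carton_center (a point): Centre of the finished carton: rigid, white, 130 mm long (x axis), 56 wide (y), 50 high (z), 0.2 to 0.45 kg, loose. It lies on the sloping floor, x pointing up the slope, low end against the end lip, at least 30 mm free at either side.
- long_carton_center (a point): Centre of the fallen long carton: rigid, white, 200 mm long (x axis), 50 wide (y), 46 high (z), 0.25 to 0.5 kg, loose. It lies level across the tops of the two side walls, length across the catch tray, over the finished carton's low end, clear of the bridge: it can be gripped across its width from straight above.
- stock_tray: Shallow black open tray, fixed, 260 mm long (x axis), 160 wide (y), walls 25 high, walls and floor 4 to 5 mm thick; origin at the middle of its underside, on the table. It stands to one side of the catch tray, the tote to the other; either may be left or right.
- tote: Deep grey open tote, fixed, 260 mm long (x axis), 190 mm wide (y axis), walls 75 mm high, walls and floor 4 to 5 mm thick; origin at the middle of its underside, on the table.
- tape_roll: Bystander: a cardboard-brown roll lying flat, 100 mm across, 48 mm high, between robot and catch tray; origin at the middle of its underside.
- pen_pot: Bystander: steel pot, 80 mm across, 100 mm high, beyond the left container; origin at the middle of its underside.
- cleaner: Bystander: white bottle, 66 mm across, 170 mm high, beyond the right container; origin at the middle of its underside.
Things that resemble listed ones, but are neither listed nor needed, are in the scene too. Leave any purple look-alike of the part that bears long_carton_center alone. What is shaped like the part that bears carton_center but orange is not meant.

How it is judged:
On the way, in this order (a step that is already met when the one before it is completed fails the run):
1. the long carton has been laid flat in the shallow stock tray and let go (x of long_carton_center in the frame of stock_tray between -0.06 and 0.06 m and y of long_carton_center in the frame of stock_tray between -0.06 and 0.06 m and height (world z) of long_carton_center below 0.036 m and contact force between the fingers and long_carton below 0.2 N), for 0.2 s.
2. then the finished carton has been laid in the tote (x of carton_center in the frame of tote between -0.1 and 0.1 m and y of carton_center in the frame of tote between -0.07 and 0.07 m and height (world z) of carton_center below 0.04 m), for 0.2 s.
At the end, for the whole second after the job is handed in: Long carton flat on the stock tray's floor (tilt < 0.1 rad, centre below 36 mm, within 60 mm of the tray's middle along and across); finished carton flat on the tote's floor, same face up (tilt < 0.12 rad, centre below 40 mm, within 100 mm along, 70 mm across); both let go, at rest (all of step 2 and x of long_carton_center in the frame of stock_tray between -0.06 and 0.06 m and y of long_carton_center in the frame of stock_tray between -0.06 and 0.06 m and height (world z) of long_carton_center below 0.036 m and (angle between long_carton_center's own z axis and vertical below 0.1 rad or angle between long_carton_center's own z axis and vertical above 3.04 rad or angle between long_carton_center's own y axis and vertical below 0.1 rad or angle between long_carton_center's own y axis and vertical above 3.04 rad) and angle between carton_center's own z axis and vertical below 0.12 rad and linear speed of each of carton, long_carton below 0.02 m/s); the robot touches nothing.
It fails at once if the scanner bridge is knocked (over 15 N) (contact force between bridge and anything else above 15 N).
It fails at once if the finished carton is dropped (falls free, over 0.8 m/s) (contact force between the fingers and carton below 0.1 N and linear speed of carton above 0.8 m/s).
It fails at once if the long carton is dropped (falls free, over 0.8 m/s) (contact force between the fingers and long_carton below 0.1 N and linear speed of long_carton above 0.8 m/s).
It fails at once if a bystander is moved more than 30 mm (distance of any of tape_roll, pen_pot, cleaner from where it was at the start of the episode above 0.03 m).
It also fails if it takes over 54 s, if anything falls off the work surface, if the arm or the gripper's body presses on something with over 40 N, if the wrist force passes 120 N, or if a joint passes its speed limit or range.

### The arm

A 6-joint arm with a two-finger parallel gripper is mounted at the origin on the work surface. World frame = base frame: x ahead of the robot, y to its left, z up, the work surface at z = 0. Lengths are in m, angles in rad, forces in N, time in s.
With the tool pointing down it reaches from about 0.4 to 0.925 m from the base axis. Payload 12.5 kg.
Tool frame: the origin (TCP) lies at the very end of the fingers, on their centre line; the grasp point (between the pads) lies 19 mm behind it (pinch_z is the distance from the TCP to the grasp point, in m); z points along the fingers, y is the line along which they close (so a half turn about z gives the same grasp; the last joint's range is limited). The gripper opens to 95 mm and grips with 3 to 60 N. Pads are 20 mm wide; open, the fingers measure 119 mm over their backs; the gripper's body (75 mm by 180 mm) begins 59 mm behind the grasp point.
Start: joints at [1.02, 0.491, 1.559, -0, 1.092, -0.106], TCP at [0.269, 0.564, 0.215] pointing down, gripper open.
Joint ranges: [-3.1, 3.1], [-0.84, 2.19], [0.05, 2.79], [-1.13, 4.28], [0.06, 2.93], [-2.69, 2.69]. Speed limits (rad/s): [2.22, 2.22, 2.79, 3.14, 3.14, 3.14].

### API

Orientations are given as [roll, pitch, yaw] about the fixed x, y, z axes, in that order (R = Rz(yaw) Ry(pitch) Rx(roll)).
In Python, from workcell import move_ptp, line_to, move_j, command_gripper, pause, ik, get_obs, camera, PlanningError, sign_off, pinch_z gives the robot as it stands. The module is installed in compiled form; this text tells all that it offers. Calls block until the motion is done:
- move_ptp(position, orientation): joint-space move of the TCP to a pose.
- line_to(position, rotation=None, feed=0.15, contact_N=None): straight line of the TCP; rotation=None keeps the orientation; feed is the mean speed in m/s. With contact_N (N) it stops when the force on the tool has changed by that much, and returns True; else False.
- move_j(angles): joint-space move.
- command_gripper(opening, force=None): finger opening in m; force is the grip in N (None keeps the last); returns when the fingers have stopped.
- pause(seconds).
- ik(position, orientation): joint angles nearest the present ones, or None.
- get_obs(): the state.
- camera(name): name is "scene" or "top" or "wrist"; returns a dict with "image" (384x512x3 uint8, red, green, blue), "z_map" (384x512 float32, m along the optical axis (not along the pixel's ray), 0 where there is no reading), "K" (3x3 intrinsics, pixels), "eye" and "attitude" of the camera in the world. Camera axes: x right, y down, z forward; pixel columns grow to the right and rows downward; lengths in m; the calibration is good to about 2 mm. A picture is of the moment at which its call begins.
A pose or a line that the arm cannot do raises PlanningError and nothing moves.
- sign_off(): hands the job in; it is judged then, once.
The state is a dict: "time": time; "joint_pos": joint angles; "joint_vel": joint speeds; "joint_efforts": joint torques, N m; "tcp_pos": TCP position; "orientation": TCP orientation; "force": force on the tool from outside, world axes, zero at the start; "wrist_torque": the same for the moment, N m; "gripper_width": finger opening in m; "grip_force": force on a finger pad.
Only numpy, scipy, OpenCV 4.12 (cv2) and the standard library are available. Lean on these libraries where they do the work, as an engineer would, in place of code of your own. Each camera call takes 0.05 s, during which the arm holds its last target. There are 200 camera calls.

## Working session

There is one attempt and no reset: what is moved stays moved. The work goes in short steps, each a Python script; the robot and the scene stay as the last script left them, time stands still between calls to the robot, and variables do not carry over. Pictures are saved under pics/ and viewed, at most 10 in all, crops included, and the job is handed in when it is done.

```bash
mkdir -p pics
python3 - <<'E'
from workcell import *
import cv2,numpy as np,pickle
d={}
for n in("scene","top"):
    c=camera(n);d[n]=c;cv2.imwrite(f"pics/{n}0.png",c["image"][:,:,::-1]);print(n,c["K"].tolist(),c["eye"],c["attitude"])
pickle.dump(d,open("c0.pkl","wb"));print(get_obs()["time"],pinch_z)
E
```

```text
scene [[401.64633042329154, 0.0, 252.56103600219436], [0.0, 401.64633042329154, 193.9926547356033], [0.0, 0.0, 1.0]] [1.32018557 0.58939143 1.01962885] [-2.30139996 -0.02038169  2.30244819]
top [[356.3807224522601, 0.0, 255.5634729157387], [0.0, 356.3807224522601, 194.7320694495278], [0.0, 0.0, 1.0]] [ 0.38625238 -0.05250823  0.98600936] [-2.96700821 -0.0215398  -1.56878286]
0.1 0.0188
```

View pics/scene0.png

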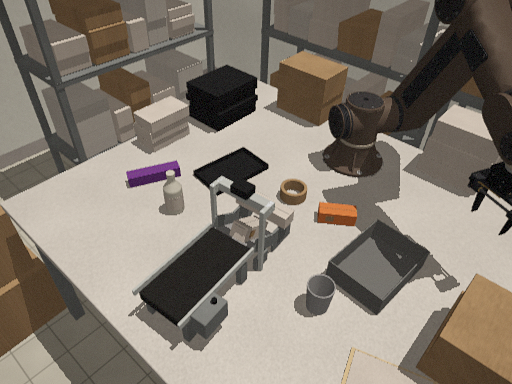

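View pics/top0.png

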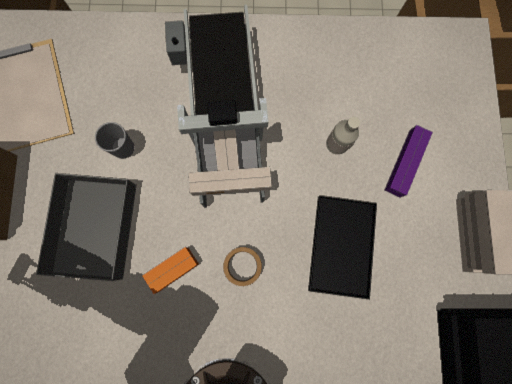

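The top view shows the long carton at (230,181), lying across the tray walls, and the finished carton at (228,150), partly under the bridge bar at (222,118). The black stock tray is at (343,247) and the grey tote at (88,228). The tape roll is at (243,266), the pot at (112,140) and the bottle at (346,135).

Look-alikes:
- **Long carton:** the purple box (410,160) is excluded; the white one at (230,181) is the target.
- **Finished carton:** the orange box (170,270) is excluded; the white one at (228,150) is the target.
- **Stock tray:** the black crates at (480,345) are excluded.

```bash
cat > h.py <<'E'
import numpy as np,cv2
from scipy.spatial.transform import Rotation as R
def cloud(c):
    z=c["z_map"];h,w=z.shape;K=c["K"];u,v=np.meshgrid(np.arange(w),np.arange(h))
    p=np.stack([(u-K[0,2])/K[0,0]*z,(v-K[1,2])/K[1,1]*z,z],-1)
    p=p@R.from_euler("xyz",c["attitude"]).as_matrix().T+np.array(c["eye"])
    p[z==0]=np.nan;return p
def rect(p):  # min-area rect of world xy
    (x,y),(a,b),t=cv2.minAreaRect((p[:,:2]*1000).astype(np.float32))
    if a<b:a,b,t=b,a,t+90
    return np.array([x,y])/1000,a/1000,b/1000,(t+90)%180-90  # long-axis angle deg
def biggest(m):
    n,l,s,_=cv2.connectedComponentsWithStats(m.astype(np.uint8));return l==1+np.argmax(s[1:,4])
E
python3 - <<'E'
import pickle,cv2,numpy as np
from h import *
d=pickle.load(open("c0.pkl","rb"));c=d["top"];P=cloud(c);im=c["image"]
g=im.max(-1)
def show(n,box,m):
    x0,y0,x1,y1=box;b=np.zeros_like(m);b[y0:y1,x0:x1]=1
    m=biggest(m&b);p=P[m];print(n,m.sum(),rect(p),"z pct",np.nanpercentile(p[:,2],[2,50,98]).round(4))
Z=P[:,:,2]
show("table",(290,30,480,120),np.abs(Z)<.02)
show("stock",(295,180,395,310),g<60)
show("stockrim",(295,180,395,310),(Z>.017)&(Z<.035))
show("tote rim",(30,160,150,290),(Z>.06)&(Z<.09))
show("tote floor",(30,160,150,290),(Z<.015)&(g<130))
show("long",(170,150,290,210),(Z>.122)&(Z<.15)&(im.min(-1)>110))
show("bar",(165,90,280,140),(Z>.24)&(Z<.27))
show("fin",(212,128,250,172),(im[:,:,0]>150)&(Z>.05)&(Z<.16))
show("pot",(90,115,140,165),Z>.085)
show("bottle",(325,110,365,160),Z>.05)
show("tape",(215,235,275,295),Z>.035)
cv2.imwrite("pics/crop.png",cv2.resize(im[90:290,150:290,::-1],None,fx=3,fy=3,interpolation=cv2.INTER_CUBIC))
E
```

```text
table 16991 (array([ 0.93512842, -0.47017914]), 0.5966155395507813, 0.2948499755859375, -89.29570055007935) z pct [-0.0039 -0.0002  0.0036]
stock 5724 (array([ 0.41780991, -0.31051636]), 0.2596462707519531, 0.15538754272460936, -9.007949829101562) z pct [-0.0001  0.0037  0.0249]
stockrim 603 (array([ 0.41904254, -0.30995639]), 0.2602543334960937, 0.1610808410644531, -7.553565979003906) z pct [0.0176 0.0235 0.0277]
tote rim 1105 (array([0.46683441, 0.36684943]), 0.2602913513183594, 0.19263128662109374, -4.813362121582031) z pct [0.0605 0.072  0.0768]
tote floor 5614 (array([0.4681734 , 0.38114941]), 0.2531265869140625, 0.16054916381835938, -4.438446044921875) z pct [-0.0004  0.0034  0.0101]
long 1623 (array([ 0.57470557, -0.00707371]), 0.1990401153564453, 0.04981821060180664, -85.20534467697144) z pct [0.1323 0.1354 0.1386]
bar 1234 (array([0.69406293, 0.00442548]), 0.1941658172607422, 0.057579654693603516, -83.90092658996582) z pct [0.2418 0.2542 0.2651]
fin 725 (array([ 0.63873651, -0.00893496]), 0.09076176452636718, 0.0888941650390625, 89.9911117553711) z pct [0.0853 0.1082 0.1371]
pot 277 (array([0.69358215, 0.30442068]), 0.0779014663696289, 0.07776112365722657, 49.36144256591797) z pct [0.0857 0.0969 0.1024]
bottle 724 (array([ 0.70696259, -0.30345502]), 0.06472303009033203, 0.054755550384521484, 58.337135314941406) z pct [0.0535 0.1159 0.1711]
tape 517 (array([ 0.365254  , -0.03774111]), 0.0984719467163086, 0.09653673553466798, 89.93133544921875) z pct [0.0432 0.0471 0.0506]
```

View pics/crop.png

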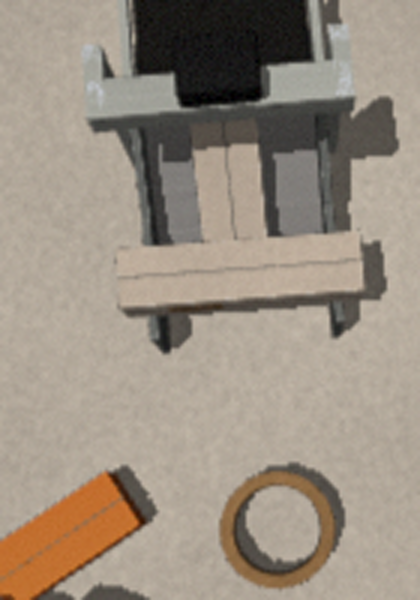

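The crop confirms both choices: the white long carton across the walls, and the white finished carton below the bar. The orange box is separate. I'll check clearance to the bar and plan the IK for the first pick.

Run:
```python
import pickle
from h import *
from workcell import *
d=pickle.load(open("c0.pkl","rb"));c=d["top"];P=cloud(c);Z=P[:,:,2]
m=np.zeros(Z.shape,bool);m[90:140,165:280]=1;m&=(Z>.245)&(Z<.262);p=P[m][:,:2]
for yaw in(4.8,6.1):
    a=np.radians(yaw);X=np.array([np.cos(a),np.sin(a)]);Y=np.array([-X[1],X[0]])
    s=p@X;t=p@Y;print(yaw,"near edge",np.percentile(s,[1,3,10]),"y mid",(t.min()+t.max())/2,"long",np.array([.5747,-.0071])@X)
# near-edge slope of bar
ys=np.linspace(-.08,.08,9);e=[p[np.abs(p[:,1]-y)<.008][:,0].min() for y in ys];print("bar edge yaw",-np.degrees(np.polyfit(ys,e,1)[0]))
print(get_obs()["orientation"])
for n,pos,ys in(("pick",[.5747,-.0071,.1],(94.8,-85.2)),("stock",[.419,-.310,.016],(172,-8)),("fin",[.66,0,.08],(5.5,185.5)),("tote",[.467,.367,.03],(-4.8,175.2))):
    for y in ys:
        o=[np.pi,-np.pi/6 if n=="fin" else 0,np.radians(y)]
        if n=="fin" and y>90:o=R.from_matrix((R.from_euler("xyz",[np.pi,-np.pi/6,np.radians(5.5)])*R.from_euler("z",np.pi)).as_matrix()).as_euler("xyz")
        q=ik(pos,o);print(n,y,None if q is None else np.round(q,2))
```

```text
4.8 near edge [0.66334572 0.66385674 0.66501595] y mid -0.0537341575575879 long 0.5720903335230307
6.1 near edge [0.66221885 0.66277364 0.66358556] y mid -0.06935356096161627 long 0.5706915415868654
bar edge yaw 5.62062387524562
[-3.14061966e+00 -1.03808641e-04  2.69682318e+00]
pick 94.8 [-0.13  0.56  1.8  -0.    0.78 -0.21]
pick -85.2 None
stock 172 [-0.76  0.64  1.98 -0.    0.52 -2.19]
stock -8 [-0.76  0.64  1.98 -0.    0.52  0.95]
fin 5.5 [-0.15  0.6   1.96  1.03  0.14  0.33]
fin 185.5 None
tote -4.8 [ 0.55  0.68  1.79 -0.    0.67  2.21]
tote 175.2 [ 0.55  0.68  1.79  0.    0.67 -0.93]
```

The body would pass only about 2 mm from the bar at the nominal grasp. So I'll grasp 12 mm towards the robot and let the far finger slide the carton into the centre as the gripper closes.

Run:
```python
from h import *
from workcell import *
o=[np.pi,0,np.radians(94.8)];x,y=.5627,-.0081
move_ptp([.50,-.012,.26],o)
command_gripper(.09,40)
line_to([x,y,.2],feed=.2)
print("hit",line_to([x,y,.1005],feed=.1,contact_N=8))
command_gripper(.03,40)
s=get_obs();print(s["time"],s["tcp_pos"],s["gripper_width"],s["grip_force"])
line_to([x,y,.115],feed=.06)
line_to([.48,-.015,.20],feed=.15)
s=get_obs();print(s["time"],s["gripper_width"],s["grip_force"],s["force"])
c=camera("top");cv2.imwrite("pics/t1.png",c["image"][:,:,::-1])
import pickle;pickle.dump(c,open("c1.pkl","wb"))
```

```text
hit False
5.15 [ 0.56324842 -0.008151    0.10079796] 0.04969485962325066 40.00060021877289
6.4833 0.049691326890691785 39.999250173568726 [ 0.67328537  0.42017129 -3.61438959]
```

View pics/t1.png

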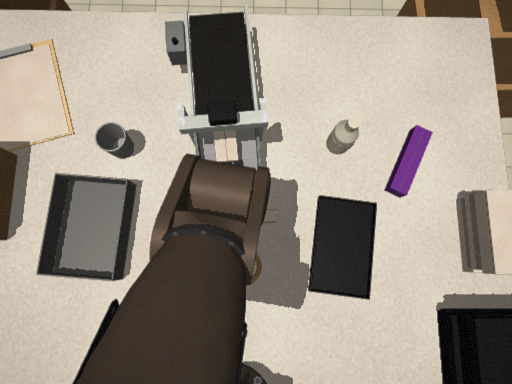

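The carton is held (width 49.7 mm, about 3.6 N) and the finished carton is still at (226,148). Next I'll place the long carton.

Run:
```python
from h import *
from workcell import *
import pickle
x,y=.419,-.310;o=[np.pi,0,np.radians(-8)]
move_ptp([x,y,.14],o)
line_to([x,y,.04],feed=.15)
print("hit",line_to([x,y,.012],feed=.03,contact_N=5),get_obs()["tcp_pos"])
command_gripper(.075,40);pause(.25)
print(get_obs()["gripper_width"])
line_to([x,y,.2],feed=.2)
move_ptp([.30,-.30,.28],[np.pi,0,np.radians(5.6)])
print(get_obs()["time"])
c=camera("top");cv2.imwrite("pics/t2.png",c["image"][:,:,::-1]);pickle.dump(c,open("c2.pkl","wb"))
P=cloud(c);Z=P[:,:,2];im=c["image"]
def reg(b,m):
    x0,y0,x1,y1=b;k=np.zeros(Z.shape,bool);k[y0:y1,x0:x1]=1;return biggest(m&k)
m=reg((300,190,390,305),(Z>.038)&(Z<.07)&(im.min(-1)>90));print("long",m.sum(),rect(P[m]),np.nanpercentile(P[m][:,2],[5,50,95]))
# finished carton: top plane z=.073+(xm+.025)tan30 in the machine frame
a=np.radians(5.6);X=np.array([np.cos(a),np.sin(a)]);Y=np.array([-X[1],X[0]])
bx=.6633-.051
s=P[:,:,:2]@X-bx;t=P[:,:,:2]@Y
m=reg((190,110,270,220),(np.abs(Z-(.0733+(s+.025)*.577))<.01)&(s>-.04)&(s<.07)&(im.min(-1)>90))
q=P[m];print("fin",m.sum(),"s",np.percentile(s[m],[1,99]),"t",np.percentile(t[m],[1,50,99]))
for lo in np.arange(-.02,.06,.02):
    k=m&(s>lo)&(s<lo+.02);print(lo,np.percentile(t[k],[2,98]),np.median(Z[k]-(.0733+(s[k]+.025)*.577)))
```

```text
hit True [ 0.41886195 -0.30989085  0.01469728]
0.07494313081274487
11.925
long 882 (array([ 0.44373572, -0.31293561]), 0.15025889587402344, 0.0503310317993164, -8.534523010253906) [0.04677845 0.04925762 0.05210084]
fin 866 s [-0.02265681  0.06641637] t [-0.08656935 -0.05922523 -0.03190462]
-0.02 [-0.08535881 -0.03272209] -0.0008843213932768837
0.0 [-0.08602934 -0.03268808] -0.0012480964222652685
0.02 [-0.08605275 -0.03246564] -0.0013279759182101836
0.039999999999999994 [-0.08586057 -0.03271245] -0.0011508552572810846
```

View pics/t2.png

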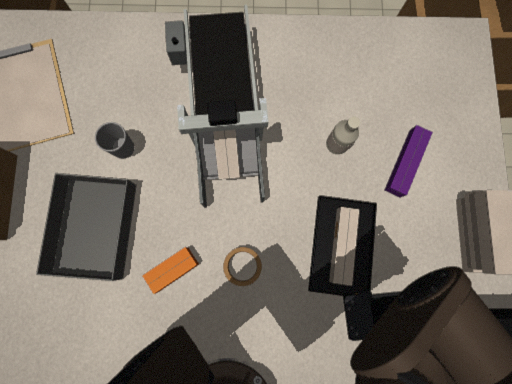

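The long carton lies flat in the stock tray at (346,246), centred at about (0.419,-0.31). The finished carton is fully visible at (228,152), lined up with the machine axis at yaw 5.6°. Next I'll check IK for several lean angles.

```bash
cat >> h.py <<'E'
a=np.radians(5.6);MX=np.array([np.cos(a),np.sin(a)]);MY=np.array([-MX[1],MX[0]])
def mw(s,z,t=-.0592): return np.r_[MX*(s+.6123)+MY*t,z]
def ori(lean,yaw=5.6): return [np.pi,-np.radians(lean),np.radians(yaw)]
E
python3 - <<'E'
from h import *
from workcell import *
for l in(25,27,30,34,38,42,45):
    L=np.radians(l);back=np.array([-np.sin(L),np.cos(L)])
    for n,(s,z) in dict(app=(.0503+.1*back[0],.0725+.1*back[1]),grasp=(.0503,.0725),lift=(.0503-.015,.0725+.026),ret=(-.08,.13),far=(-.08,.2)).items():
        q=ik(mw(s,z),ori(l));print(l,n,None if q is None else np.round(q,2))
E
```

```text
25 app [-0.15  0.43  1.93  0.28  0.38  1.08]
25 grasp [-0.13  0.62  1.89  0.44  0.23  0.94]
25 lift [-0.14  0.56  1.91  0.39  0.26  0.98]
25 ret [-0.2   0.39  2.16  0.61  0.22  0.7 ]
25 far [-0.2   0.26  2.08  0.32  0.4   1.  ]
27 app [-0.15  0.42  1.96  0.37  0.32  1.  ]
27 grasp [-0.13  0.61  1.92  0.61  0.18  0.76]
27 lift [-0.14  0.56  1.94  0.53  0.21  0.84]
27 ret [-0.21  0.39  2.18  0.84  0.18  0.46]
27 far [-0.21  0.26  2.1   0.4   0.36  0.92]
30 app [-0.16  0.42  2.01  0.56  0.24  0.79]
30 grasp [-0.14  0.61  1.95  1.07  0.13  0.3 ]
30 lift [-0.15  0.56  1.97  0.87  0.16  0.49]
30 ret [-0.22  0.39  2.22  1.34  0.16 -0.04]
30 far [-0.22  0.25  2.14  0.56  0.29  0.75]
34 app [-0.18  0.42  2.07  1.1   0.17  0.25]
34 grasp [-0.15  0.62  2.    1.94  0.15 -0.57]
34 lift [-0.15  0.56  2.02  1.67  0.14 -0.31]
34 ret [-0.23  0.39  2.26  1.99  0.2  -0.7 ]
34 far [-0.23  0.25  2.18  0.92  0.23  0.39]
38 app [-0.19  0.42  2.13  1.88  0.18 -0.54]
38 grasp [-0.15  0.63  2.04  2.41  0.23 -1.05]
38 lift [-0.16  0.57  2.06  2.26  0.21 -0.91]
38 ret [-0.24  0.41  2.31  2.34  0.29 -1.06]
38 far [-0.24  0.25  2.23  1.45  0.21 -0.15]
42 app [-0.2   0.44  2.19  2.34  0.28 -1.02]
42 grasp [-0.16  0.64  2.08  2.6   0.34 -1.25]
42 lift [-0.17  0.58  2.1   2.52  0.31 -1.18]
42 ret [-0.26  0.43  2.35  2.51  0.41 -1.25]
42 far [-0.26  0.26  2.28  1.94  0.25 -0.65]
45 app [-0.21  0.45  2.23  2.51  0.38 -1.2 ]
45 grasp [-0.17  0.65  2.11  2.68  0.43 -1.33]
45 lift [-0.18  0.59  2.13  2.62  0.4  -1.28]
45 ret [-0.27  0.44  2.38  2.59  0.5  -1.34]
45 far [-0.27  0.27  2.31  2.19  0.31 -0.91]
```

Run:
```python
from h import *
from workcell import *
o=ori(26);L=np.radians(26);b=np.array([-np.sin(L),np.cos(L)])
command_gripper(.085,40)
move_ptp(mw(-.08,.22),o)
line_to(mw(.0503+.1*b[0],.0725+.1*b[1]),feed=.15)
print("hit",line_to(mw(.0503,.0725),feed=.08,contact_N=8))
command_gripper(.04,40)
s=get_obs();print(s["time"],s["tcp_pos"],mw(.0503,.0725),s["gripper_width"],s["grip_force"],s["force"])
line_to(mw(.0353,.0985),feed=.06)
s=get_obs();print(s["gripper_width"],s["grip_force"],s["force"])
line_to(mw(-.08,.13),feed=.12)
line_to(mw(-.08,.21),feed=.15)
s=get_obs();print(s["time"],s["gripper_width"],s["grip_force"],s["force"])
c=camera("scene");cv2.imwrite("pics/s3.png",c["image"][:,:,::-1])
```

```text
hit False
16.6583 [0.66519511 0.00571351 0.07257109] [0.66521458 0.00574097 0.0725    ] 0.05582080327970494 39.99863147735596 [-1.20023953 -0.28802354  2.10625656]
0.055823779700378974 39.99707579612732 [-0.81568567 -0.13280897 -3.28662554]
19.15 0.05594448395587105 39.99703288078308 [ 0.05860588 -1.08199176 -4.1950871 ]
```

View pics/s3.png

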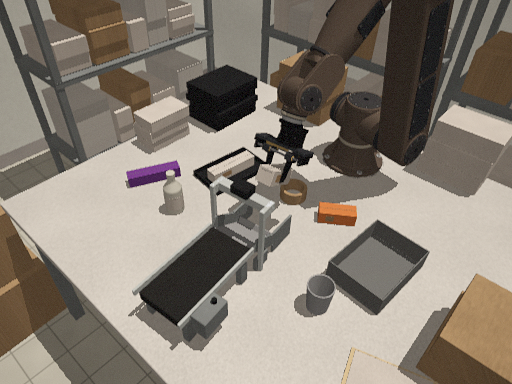

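The finished carton is held above the tray at (270,178), the bridge is untouched, and the long carton is in the stock tray at (232,163). Next is the tote.

Run:
```python
from h import *
from workcell import *
x,y=.467,.367;o=ori(-4,-4.8)
print(np.round(ik([x,y,.19],o),2))
move_ptp([x,y,.19],o)
line_to([x,y,.05],feed=.15)
print("hit",line_to([x,y,.012],feed=.03,contact_N=5),get_obs()["tcp_pos"])
pause(.1)
command_gripper(.075,40);pause(.3)
line_to([x,y,.22],feed=.2)
move_ptp([.3,.1,.3],ori(0,-4.8))
s=get_obs();print(s["time"],s["force"])
c=camera("top");cv2.imwrite("pics/t4.png",c["image"][:,:,::-1])
P=cloud(c);Z=P[:,:,2];m=np.zeros(Z.shape,bool);m[180:275,45:132]=1
m=biggest(m&(c["image"].min(-1)>120)&(Z>.035)&(Z<.075));p=P[m];print(m.sum(),rect(p))
A=np.c_[p[:,:2],np.ones(len(p))];f=np.linalg.lstsq(A,p[:,2],rcond=None)[0];print("tilt",np.hypot(*f[:2]),"top",np.median(p[:,2]))
```

```text
[0.54 0.49 1.63 0.05 1.07 2.17]
hit True [0.46688908 0.36692091 0.01547124]
26.1417 [0.10298104 0.61281288 0.10275297]
1045 (array([0.46865942, 0.36768295]), 0.12895582580566406, 0.05704717254638672, -5.0081787109375)
tilt 0.0011241603170080395 top 0.05322474154180368
```

View pics/t4.png

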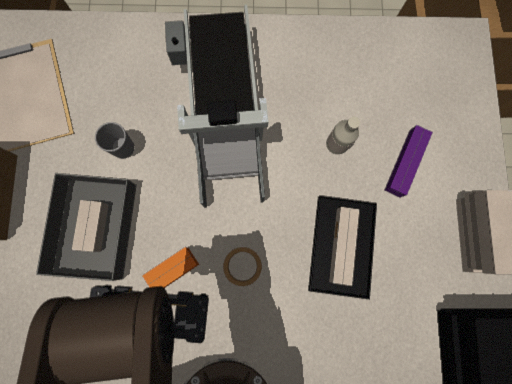

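The finished carton lies flat in the tote at (88,225), the long carton is flat in the stock tray at (346,246), and the bystanders haven't moved.

```bash
python3 -c "
from workcell import *
print(sign_off())"
```

```text
the job is handed in; nothing more can be done
None
```

The job is handed in: the long carton lies flat in the stock tray and the finished carton flat, same face up, in the tote, at about 26 s on the robot's clock, with the bystanders where they stood and no sign of bridge contact; `sign_off()` returned no verdict.

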